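# Take the left-hand nut off a tape-drive spindle

### The job

The big brass hexagon nut on the grey drive unit has a LEFT-HAND thread: unscrew it by turning it clockwise (seen from above) until the black line engraved on it meets the white line on the steel disc, where the thread lets go, then lift it off. Go by feel and never force or strain the thread, neither tighter, sideways nor up. Set the nut down gently, upright, in the blue parts dish, not dropped, and let go; leave everything else on the bench where it is.

Things in the scene. Friction and masses are not known exactly. Their poses are not given: they have to be found in the camera images.
- nut_mid (a point): Centre (on the axis, half-way up) of the loose brass hexagon nut: 38 mm across flats, 44 across corners, 40 mm high, about 0.14 kg, closed top, hollow below. Its x axis points level to the middle of the flat with the engraved line; flats follow every 60 degrees. z is up. At the start it rests, screwed down, on the disc.
- nut_line (a point): Outer end of the nut's black engraved line, on the rim of its top face, 19 mm out from the axis along the nut's x (the line runs from the centre of the top to here and down the flat). At the start the line stands 2.0 to 2.45 rad counter-clockwise, seen from above, of the white line on the disc.
- spindle (a point): Spindle axis at the upper face of the dark steel disc (108 mm across), 56 mm above the table, on the fixed grey drive unit (block 130 x 130 mm, 46 high). The nut's lower face rests here at the start. x points along the white line on the disc, z up. Free to lift when nut line and white line are within about 0.2 rad; a little past does no harm.
- spindle_tip (a point): Top of the threaded spindle, 22 mm above the disc, hidden in the nut; lifting 25 mm clears it. Coarse left-hand thread: turned clockwise the nut climbs some mm in all (feel it); slack 1 to 2 mm up and down, about 1 mm sideways. It stays where it is left between grasps. Counter-clockwise jams it. More than 25 N between nut and drive unit strains it.
- dish_in (a point): Centre of the inner floor of the fixed round blue parts dish: floor 3 mm above the table, inner radius 59 mm, rim 9 mm above the table.
- spray_center (a point): Centre of a green and white spray can, 54 mm across, 170 mm high, standing. A bystander: leave alone.
- speaker_mid (a point): Middle of a dark round loudspeaker lying magnet up, 100 mm across, 55 mm high. A bystander: leave alone.
- driver_grip (a point): Grip of a screwdriver lying on the bench. A bystander: leave alone.
- board_mid (a point): Middle of a green circuit board lying flat, 100 x 140 mm, 20 mm high with its parts. A bystander: leave alone.
- pulley_mid (a point): Middle of a white plastic pulley ring, 44 mm across, 12 mm high. A bystander: leave alone.
- solder_center (a point): Centre of a grey reel, 56 mm across, 40 mm high, standing. A bystander: leave alone.

How it is judged (in metres and radians):
On the way, in this order (a step that is already met when the one before it is completed fails the run):
1. the nut, still on its spindle, has been turned clockwise until its line meets the disc's line (its outer end at least 16.5 mm out from the axis along the white line, about 0.5 rad) (x of nut_line in the frame of spindle above 0.0165 m and horizontal distance between nut_mid and spindle below 0.006 m and z of nut_mid in the frame of spindle below 0.036 m), for 0.1 s.
2. the nut is lifted clear of the spindle (z of nut_mid in the frame of spindle above 0.045 m).
3. the nut is set on the dish's floor while still held (within 6 mm) (horizontal distance between nut_mid and dish_in below 0.04 m and z of nut_mid in the frame of dish_in between 0.015 and 0.026 m and angle between nut_mid's own z axis and vertical below 0.15 rad and contact force between the fingers and nut above 1 N).
At the end, for the whole second after the job is handed in: The nut stands upright (within 0.15 rad) and at rest on the floor of the dish, its axis within 40 mm of the dish's centre, released (horizontal distance between nut_mid and dish_in below 0.04 m and z of nut_mid in the frame of dish_in between 0.015 and 0.026 m and angle between nut_mid's own z axis and vertical below 0.15 rad and linear speed of nut below 0.02 m/s); the robot touches nothing.
It fails at once if the thread is strained: more than 25 N between the nut and the drive unit (contact force between nut and stand above 25 N).
It fails at once if a bystander is pushed more than 30 mm (distance of any of spray_center, speaker_mid, driver_grip, board_mid, pulley_mid, solder_center from where it was at the start of the episode above 0.03 m).
It also fails if it takes over 64 s, if anything falls off the work surface, if the arm or the gripper's body presses on something with over 40 N, if the wrist force passes 120 N, or if a joint passes its speed limit or range.

### The arm

A 6-joint arm with a two-finger parallel gripper is mounted at the origin on the work surface. World frame = base frame: x ahead of the robot, y to its left, z up, the work surface at z = 0. Lengths are in m, angles in degrees, forces in N, time in s.
With the tool pointing down it reaches from about 0.35 to 0.8 m from the base axis. Payload 7.3 kg.
Tool frame: the origin (TCP) lies at the very end of the fingers, on their centre line; the grasp point (between the pads) lies 19 mm behind it (manip.pinch_z is the z of the grasp point in the tool frame, in m); z points along the fingers, x is the direction in which the jaws open and shut, and the axes are right-handed (so a half turn about z gives the same grasp; the last joint's range is limited). The gripper opens to 85 mm and grips with 20 to 120 N. Pads are 22 mm wide; open, the fingers measure 114 mm over their backs; the gripper's body (76 mm by 85 mm) begins 54 mm behind the grasp point. The pads swing forward as they close: fully open they stand 13 mm farther back than shut.
Start: joints at [55.29, 19.595, 87.324, -0, 73.075, -8.365], TCP at [0.233, 0.471, 0.231] pointing down, gripper open.
Joint ranges: [-145.02, 145.02], [-44.19, 115.74], [2.07, 154.8], [-57.11, 237.11], [16.16, 152.29], [-177.93, 177.93]. Speed limits (degrees/s): [147.25, 147.25, 180, 180, 180, 180].

### API

Orientations are given as [roll, pitch, yaw] about the fixed x, y, z axes, in that order (R = Rz(yaw) Ry(pitch) Rx(roll)).
In Python, from plant import manip gives the robot as it stands.
- The arm moves only by the tool send_rows, never from a script. Its argument "moves" is a list of rows, each an object of numbers: "tx", "ty", "tz": the shift along the tool's x, y, z in cm; "twist": the turn about the tool's z in rad; "gripper": the closure, from -1 (fully open) to 1 (shut), so that 0 is half open. A call has 1 to 20 rows; each row is the pose to reach, as a shift and turn from the pose commanded when the call began, along the tool's axes at that moment; what a row does not reach only later rows make up. A row lasts 1/12 s, in which the tool goes at most 41.7 mm and 7.16 degrees, less where a joint would pass 70% of its speed; a pose out of reach is approached as far as the arm can. A call with a gripper value outside its range is refused whole. The fingers move at their own pace and stop on an object; "squeeze" is the grip in N (left out, the last holds). Time passes only in rows, so rows that repeat a pose let the fingers close. It gives the time, the measured TCP pose, the force and the opening at its end, in the units of the state.
- manip.state(): the state, without advancing time (a new reading comes with each control period).
- manip.capture(name): name is "scene" or "side" or "wrist"; returns the picture (480x640x3 uint8, blue, green, red); there is no depth.
- manip.calibration(name): a dict with "fx", "fy", "cx", "cy" (pixels), "camera_from_world" (4x4, takes a point from world to camera coordinates). Camera axes: x right, y down, z forward; pixel columns grow to the right and rows downward; lengths in m; the calibration is good to about 2 mm. The wrist camera is an equidistant fisheye: a pixel r from the principal point sees the ray r / f radians off the axis. A picture is of the moment at which its call begins: read the wrist's pose just before it. calibration takes no time and is no camera call; for the wrist camera it gives the pose at the moment of the call.
- manip.finish_job(): hands the job in, once; it reports no verdict.
The state is a dict: "time_s": time; "joint_pos": joint angles; "dq": joint speeds; "effort": joint torques, N m; "ee_pos": TCP position; "orientation": TCP orientation; "ft_force": force on the tool from outside, world axes, zero at the start; "torque": the same for the moment, N m; "opening": finger opening in m.
Only numpy, scipy, OpenCV 4.12 (cv2) and the standard library are available. Lean on these libraries where they do the work, as an engineer would, in place of code of your own. Each camera call takes 0.05 s, during which the arm holds its last target. There are 200 camera calls.

## Working session

There is one attempt and no reset: what is moved stays moved. The work goes in short steps, Python scripts to look and compute and a tool call to move; the robot and the scene stay as the last step left them, time stands still between calls to the robot, and variables do not carry over. Pictures are saved under pics/ and viewed, about 8 in all and at most 12, crops included, and the job is handed in when it is done.

Besides the shell and the picture viewer there is one more tool, called after "Call:" as name(argument=value, ...), one argument or row to a line, values as JSON. send_rows: Moves the arm, as the interface text tells. Its arguments: {"type":"object","properties":{"moves":{"type":"array"},"squeeze":{"type":"number"}},"required":["moves"]}

```bash
mkdir -p pics; ls; python3 - <<'E'
from plant import manip
import cv2
for n in ("scene","side","wrist"):
    c=manip.calibration(n); im=manip.capture(n); cv2.imwrite(f"pics/{n}0.png",im)
    print(n,c)
print(manip.state(), manip.pinch_z)
E
```

```text
pics
scene {'fx': 576.2501576952344, 'fy': 576.2501576952344, 'cx': 316.45595851078394, 'cy': 241.23048906899143, 'camera_from_world': array([[ 0.81720114,  0.57627967,  0.00916705, -0.46134591],
       [ 0.31735636, -0.43664067, -0.84180156, -0.10927117],
       [-0.48111042,  0.69083042, -0.53970927,  1.73522048],
       [ 0.        ,  0.        ,  0.        ,  1.        ]])}
side {'fx': 477.7044384711341, 'fy': 477.7044384711341, 'cx': 333.63368344845696, 'cy': 241.30531284865998, 'camera_from_world': array([[-0.99893077, -0.0440789 ,  0.01394171,  0.55001948],
       [-0.04050934,  0.68922888, -0.72341035,  0.08101581],
       [ 0.02227811, -0.72320163, -0.69027754,  1.35974645],
       [ 0.        ,  0.        ,  0.        ,  1.        ]])}
wrist {'fx': 371.64829954431775, 'fy': 371.64829954431775, 'cx': 319.3060390710104, 'cy': 236.17056655235572, 'camera_from_world': array([[ 0.44350533,  0.89626889, -0.00225788, -0.52401441],
       [ 0.85416276, -0.42190396,  0.30397867, -0.03976729],
       [ 0.27149401, -0.13674476, -0.95267616,  0.38054406],
       [ 0.        ,  0.        ,  0.        ,  1.        ]])}
{'time_s': 0.15, 'joint_pos': array([ 5.52916336e+01,  1.96272208e+01,  8.73631140e+01,  1.18943128e-03,
        7.30765551e+01, -8.36379231e+00]), 'dq': array([-0.06784002, -0.14130832, -0.2205109 ,  0.02617311,  0.0439672 ,
        0.06735174]), 'effort': array([ 1.60939100e-03, -4.33908713e+01, -2.46145946e+01, -6.49433377e-05,
        5.78170497e-03, -5.16314014e-05]), 'ee_pos': array([0.23277064, 0.47024599, 0.23079544]), 'orientation': array([-1.79989145e+02,  6.60130514e-02,  6.36550852e+01]), 'ft_force': array([-0.20763746, -0.08767609, -0.10438464]), 'torque': array([-0.02217008, -0.00388906,  0.00528934]), 'opening': 0.08534887541609268} -0.0187
```

View pics/scene0.png

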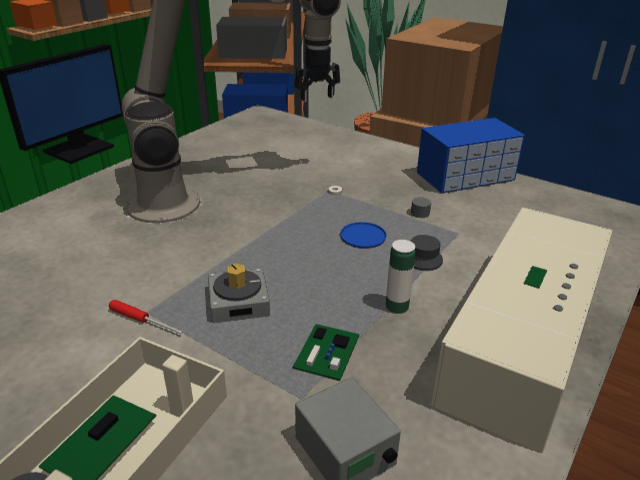

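View pics/side0.png

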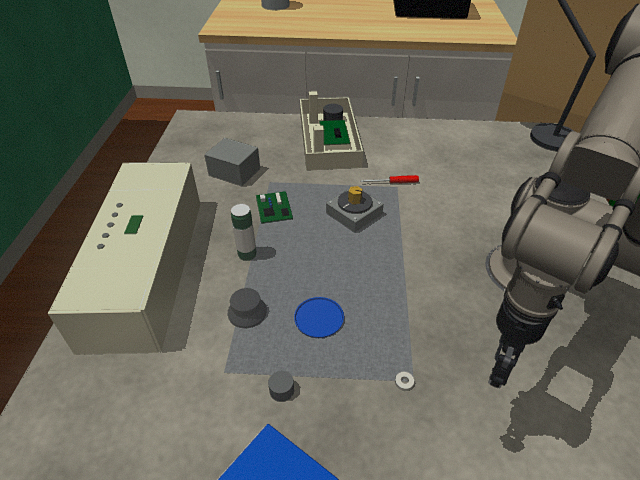

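The scene view shows the nut at about (236,275) on its disc, with the white line to the right at about (255,281). The dish is at (363,235) and the spray can at (400,275). In the side view the nut is at (355,195) and the dish at (320,317).

```bash
cat > h.py <<'E'
import numpy as np, cv2
from plant import manip
def ray(n,u,v,c=None):
    c=c or manip.calibration(n); T=c["camera_from_world"]; R=T[:3,:3]
    a,b=(u-c["cx"])/c["fx"],(v-c["cy"])/c["fy"]
    if n=="wrist":
        r=np.hypot(a,b); s=np.sin(r)/r if r>1e-9 else 1; d=np.array([a*s,b*s,np.cos(r)])
    else: d=np.array([a,b,1.])
    return -R.T@T[:3,3], R.T@d
def plane(n,u,v,z,c=None):
    o,d=ray(n,u,v,c); return o+d*(z-o[2])/d[2]
def project(n,p,c=None):
    c=c or manip.calibration(n); q=c["camera_from_world"]@np.append(p,1); q=q[:3]
    if n=="wrist":
        t=np.arctan2(np.hypot(q[0],q[1]),q[2]); r=np.hypot(q[0],q[1]); return c["cx"]+c["fx"]*t*q[0]/r, c["cy"]+c["fy"]*t*q[1]/r
    return c["cx"]+c["fx"]*q[0]/q[2], c["cy"]+c["fy"]*q[1]/q[2]
def blobs(im,lo,hi,amin=40):
    m=cv2.inRange(cv2.cvtColor(im,cv2.COLOR_BGR2HSV),lo,hi)
    n,l,s,ce=cv2.connectedComponentsWithStats(m)
    return [(s[i].tolist(),ce[i].round(1).tolist()) for i in range(1,n) if s[i,4]>=amin]
E
python3 - <<'E'
from h import *
for n in("scene","side"):
    im=cv2.imread(f"pics/{n}0.png")
    for nm,lo,hi in(("brass",(14,120,60),(30,255,255)),("blue",(105,150,60),(125,255,255))):
        for s,c in blobs(im,lo,hi,80): print(n,nm,s,c,plane(n,*c,.076 if nm=="brass" else .005).round(3))
for n,pts in {"scene":dict(spray_top=(402,246,.17),spk=(426,240,.05),reel=(421,203,.04),pul=(335,189,.012),board=(327,350,.01),grip=(125,309,.015)),
 "side":dict(spray_top=(241,210,.17),spk=(247,300,.05),reel=(281,380,.04),pul=(404,380,.012),board=(274,206,.01),grip=(404,180,.015))}.items():
    for k,(u,v,z) in pts.items(): print(n,k,plane(n,u,v,z).round(3))
a=cv2.imread("pics/scene0.png")[240:330,195:285]; b=cv2.imread("pics/side0.png")[170:240,315:395]
cv2.imwrite("pics/crop0.png",np.hstack([cv2.resize(a,(400,400),interpolation=cv2.INTER_CUBIC),cv2.resize(b,(400,400),interpolation=cv2.INTER_CUBIC)]))
E
```

```text
scene brass [54, 0, 28, 25, 286] [68.0, 10.3] [-2.352  1.332  0.076]
scene brass [229, 3, 35, 13, 138] [245.3, 8.1] [-1.495  2.092  0.076]
scene brass [274, 6, 17, 25, 98] [284.2, 16.1] [-1.133  2.051  0.076]
scene brass [7, 8, 144, 33, 1193] [76.6, 25.4] [-1.937  1.1    0.076]
scene brass [455, 23, 34, 22, 218] [471.3, 34.2] [0.011 2.319 0.076]
scene brass [375, 25, 96, 121, 4029] [422.3, 84.6] [0.204 1.307 0.076]
scene brass [482, 24, 19, 17, 82] [490.8, 30.2] [0.063 2.484 0.076]
scene brass [431, 28, 23, 13, 97] [442.0, 35.1] [-0.114  2.196  0.076]
scene brass [468, 48, 12, 45, 148] [473.0, 71.2] [0.303 1.631 0.076]
scene brass [228, 264, 18, 25, 367] [236.3, 275.7] [ 0.494 -0.217  0.076]
scene blue [7, 50, 113, 95, 6817] [64.5, 95.8] [-1.093  0.418  0.005]
scene blue [222, 73, 72, 45, 2223] [258.0, 91.7] [-0.446  0.972  0.005]
scene blue [422, 117, 103, 76, 1969] [472.6, 134.7] [0.543 1.071 0.005]
scene blue [341, 222, 46, 26, 922] [363.1, 234.5] [0.579 0.204 0.005]
side brass [287, 0, 44, 10, 141] [304.8, 3.3] [ 0.806 -1.987  0.076]
side brass [466, 1, 32, 20, 182] [478.4, 8.9] 
[... 424 characters left out ...]
3] [ 0.832 -1.549  0.076]
side brass [200, 30, 50, 4, 80] [223.3, 31.2] [ 1.182 -1.522  0.076]
side brass [348, 186, 14, 18, 196] [354.5, 194.6] [ 0.497 -0.218  0.076]
side blue [294, 297, 50, 40, 1561] [318.6, 316.8] [0.58  0.202 0.005]
side blue [218, 424, 120, 56, 3418] [274.7, 460.7] [0.644 0.566 0.005]
scene spray_top [ 0.802 -0.019  0.17 ]
scene spk [0.76  0.213 0.05 ]
scene reel [0.653 0.402 0.04 ]
scene pul [0.373 0.373 0.012]
scene board [ 0.759 -0.237  0.01 ]
scene grip [ 0.317 -0.399  0.015]
side spray_top [ 0.8   -0.013  0.17 ]
side spk [0.761 0.194 0.05 ]
side reel [0.649 0.406 0.04 ]
side pul [0.374 0.375 0.012]
side board [ 0.752 -0.227  0.01 ]
side grip [ 0.327 -0.387  0.015]
```

View pics/wrist0.png

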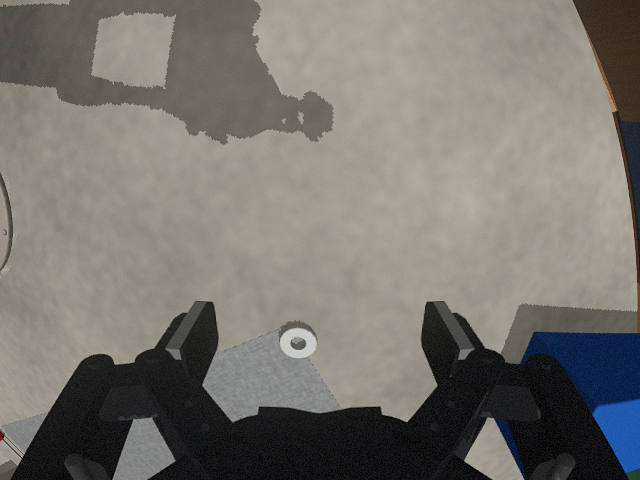

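View pics/crop0.png

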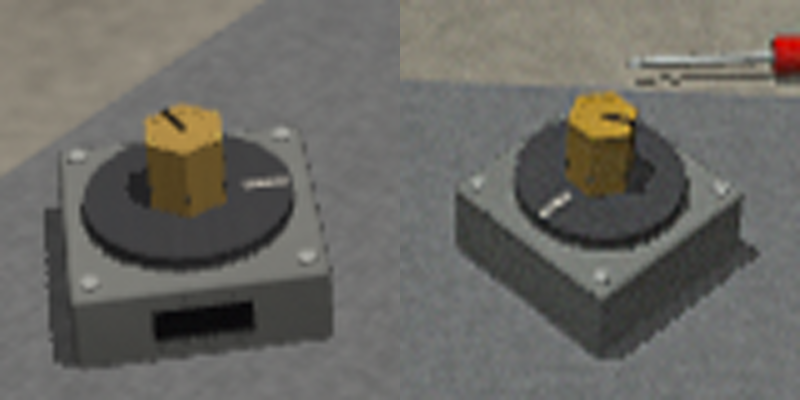

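The crop shows the white line pointing toward +u in the scene view, and the nut's black line running from the centre of the top to the upper left. I'll convert both to angles.

```bash
python3 - <<'E'
from h import *
S=lambda u,v,z:plane("scene",195+u*90/400,240+v*90/400,z)
D=lambda u,v,z:plane("side",315+u*80/400,170+v*70/400,z)
ang=lambda a,b:(np.degrees(np.arctan2(*(b-a)[1::-1])),a.round(4),b.round(4))
print("white",ang(S(243,184,.056),S(290,182,.056)),ang(D(570,196-0,.056)*0+D(570-400,196,.056),D(540-400,216,.056)))
print("black",ang(S(183,130,.096),S(163,110,.096)),ang(D(603-400,117,.096),D(633-400,123,.096)))
print("disc centre",S(188,197,.056),D(601-400,180,.056))
p=np.array([.495,-.217,0]); s=manip.state(); d=p[:2]-s["ee_pos"][:2]; print(s["ee_pos"],s["orientation"])
y=np.radians(s["orientation"][2]); print("tool shift cm",100*(d@[np.cos(y),np.sin(y)]),100*(d@[np.sin(y),-np.cos(y)]))
E
```

```text
white (np.float64(39.995433276998796), array([ 0.5143, -0.1956,  0.056 ]), array([ 0.5328, -0.18  ,  0.056 ])) (np.float64(45.03906720008408), array([ 0.5125, -0.1942,  0.056 ]), array([ 0.5305, -0.1762,  0.056 ]))
black (np.float64(160.28847545322395), array([ 0.4969, -0.2183,  0.096 ]), array([ 0.4768, -0.2111,  0.096 ])) (np.float64(167.43821568339752), array([ 0.4942, -0.2129,  0.096 ]), array([ 0.4759, -0.2088,  0.096 ]))
disc centre [ 0.49877718 -0.22052512  0.056     ] [ 0.49357966 -0.20908567  0.056     ]
[0.23277064 0.47024599 0.23079544] [-1.79989145e+02  6.60130514e-02  6.36550852e+01]
tool shift cm -49.94972913610738 53.99756946134936
```

Call:
send_rows(
  moves=[
    {"tx": -49.9,"ty": 54.0,"tz": 0,"twist": 0.343,"gripper": -1},
    {"tx": -49.9,"ty": 54.0,"tz": 0,"twist": 0.343},
    {"tx": -49.9,"ty": 54.0,"tz": 0,"twist": 0.343},
    {"tx": -49.9,"ty": 54.0,"tz": 0,"twist": 0.343},
    {"tx": -49.9,"ty": 54.0,"tz": 0,"twist": 0.343},
    {"tx": -49.9,"ty": 54.0,"tz": 0,"twist": 0.343},
    {"tx": -49.9,"ty": 54.0,"tz": 0,"twist": 0.343},
    {"tx": -49.9,"ty": 54.0,"tz": 0,"twist": 0.343},
    {"tx": -49.9,"ty": 54.0,"tz": 0,"twist": 0.343},
    {"tx": -49.9,"ty": 54.0,"tz": 0,"twist": 0.343},
    {"tx": -49.9,"ty": 54.0,"tz": 0,"twist": 0.343},
    {"tx": -49.9,"ty": 54.0,"tz": 0,"twist": 0.343},
    {"tx": -49.9,"ty": 54.0,"tz": 0,"twist": 0.343},
    {"tx": -49.9,"ty": 54.0,"tz": 0,"twist": 0.343},
    {"tx": -49.9,"ty": 54.0,"tz": 0,"twist": 0.343},
    {"tx": -49.9,"ty": 54.0,"tz": 0,"twist": 0.343},
    {"tx": -49.9,"ty": 54.0,"tz": 0,"twist": 0.343},
    {"tx": -49.9,"ty": 54.0,"tz": 0,"twist": 0.343},
    {"tx": -49.9,"ty": 54.0,"tz": 0,"twist": 0.343},
    {"tx": -49.9,"ty": 54.0,"tz": 0,"twist": 0.343},
  ],
)

```text
schema error: expected keys tx, ty, tz, twist, gripper
```

```bash
python3 - <<'E'
from h import *
s=manip.state();print(s["time_s"],s["ee_pos"],s["orientation"],s["joint_pos"].round(1),s["ft_force"].round(2))
c=manip.calibration("wrist"); im=manip.capture("wrist"); cv2.imwrite("pics/wrist1.png",im)
np.save("c1.npy",c,allow_pickle=True)
print(blobs(im,(14,120,60),(30,255,255),200))
print(project("wrist",[.495,-.217,.096],c),project("wrist",[.495,-.217,.056],c))
E
```

```text
0.15 [0.23277064 0.47024599 0.23079544] [-1.79989145e+02  6.60130514e-02  6.36550852e+01] [55.3 19.6 87.4  0.  73.1 -8.4] [-0.21 -0.09 -0.1 ]
[]
(np.float64(57.09556493731094), np.float64(500.7372095144393)) (np.float64(65.2851829997793), np.float64(486.32786353406823))
```

View pics/wrist1.png

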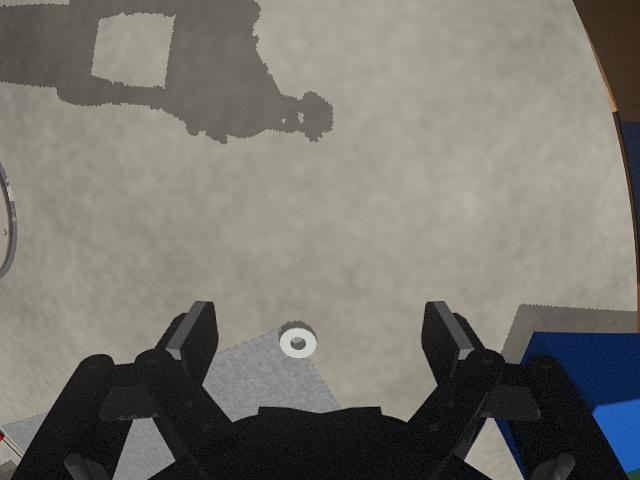

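The move was refused because every row needs all the keys, so the picture is unchanged. I'll resend it.

Call:
send_rows(
  moves=[
    {"tx": -49.9,"ty": 54.0,"tz": 0,"twist": 0.343,"gripper": -1},
    {"tx": -49.9,"ty": 54.0,"tz": 0,"twist": 0.343,"gripper": -1},
    {"tx": -49.9,"ty": 54.0,"tz": 0,"twist": 0.343,"gripper": -1},
    {"tx": -49.9,"ty": 54.0,"tz": 0,"twist": 0.343,"gripper": -1},
    {"tx": -49.9,"ty": 54.0,"tz": 0,"twist": 0.343,"gripper": -1},
    {"tx": -49.9,"ty": 54.0,"tz": 0,"twist": 0.343,"gripper": -1},
    {"tx": -49.9,"ty": 54.0,"tz": 0,"twist": 0.343,"gripper": -1},
    {"tx": -49.9,"ty": 54.0,"tz": 0,"twist": 0.343,"gripper": -1},
    {"tx": -49.9,"ty": 54.0,"tz": 0,"twist": 0.343,"gripper": -1},
    {"tx": -49.9,"ty": 54.0,"tz": 0,"twist": 0.343,"gripper": -1},
    {"tx": -49.9,"ty": 54.0,"tz": 0,"twist": 0.343,"gripper": -1},
    {"tx": -49.9,"ty": 54.0,"tz": 0,"twist": 0.343,"gripper": -1},
    {"tx": -49.9,"ty": 54.0,"tz": 0,"twist": 0.343,"gripper": -1},
    {"tx": -49.9,"ty": 54.0,"tz": 0,"twist": 0.343,"gripper": -1},
    {"tx": -49.9,"ty": 54.0,"tz": 0,"twist": 0.343,"gripper": -1},
    {"tx": -49.9,"ty": 54.0,"tz": 0,"twist": 0.343,"gripper": -1},
    {"tx": -49.9,"ty": 54.0,"tz": 0,"twist": 0.343,"gripper": -1},
    {"tx": -49.9,"ty": 54.0,"tz": 0,"twist": 0.343,"gripper": -1},
    {"tx": -49.9,"ty": 54.0,"tz": 0,"twist": 0.343,"gripper": -1},
    {"tx": -49.9,"ty": 54.0,"tz": 0,"twist": 0.343,"gripper": -1},
  ],
)

```text
time_s: 1.87
ee_pos: [0.4952, -0.2173, 0.2304]
orientation: [-179.9, 0.0, 43.9]
ft_force: [-0.1, 1.1, -0.3]
opening: 0.0856
```

```bash
python3 - <<'E'
from h import *
s=manip.state();print(s["time_s"],s["ee_pos"],s["orientation"],s["joint_pos"].round(1),s["ft_force"].round(2))
c=manip.calibration("wrist"); im=manip.capture("wrist"); cv2.imwrite("pics/wrist1.png",im)
np.save("c1.npy",c,allow_pickle=True)
print(blobs(im,(14,120,60),(30,255,255),200))
u,v=map(int,project("wrist",[.495,-.217,.08],c)); print(u,v)
a=im[v-90:v+90,u-120:u+120]; print(a.shape)
cv2.imwrite("pics/crop1.png",cv2.resize(a,(800,600),interpolation=cv2.INTER_CUBIC))
E
```

```text
1.8667 [ 0.4952358  -0.21732825  0.2303839 ] [-1.79906866e+02  6.36621130e-03  4.38682013e+01] [-31.8  21.4  84.8   0.   73.9 -75.7] [-0.11  1.1  -0.29]
[([294, 190, 50, 62, 2208], [319.4, 221.3])]
319 217
(180, 240, 3)
```

View pics/crop1.png

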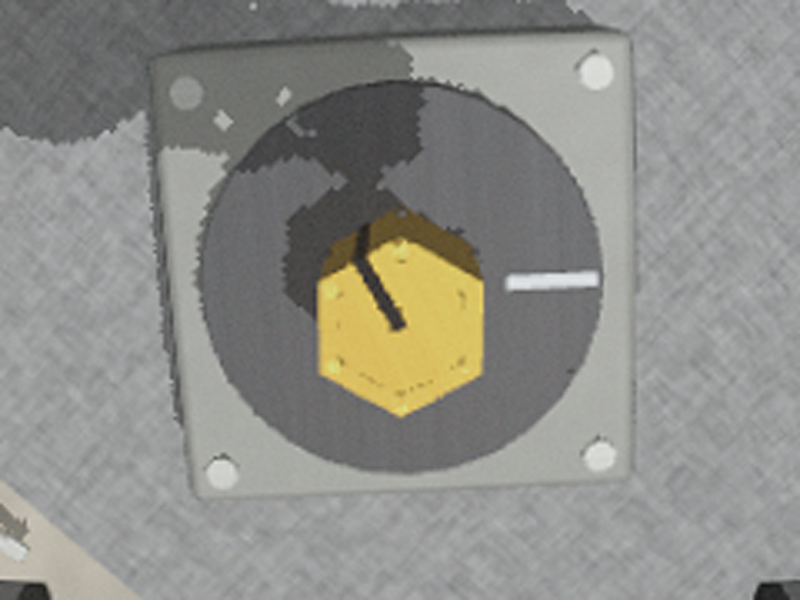

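The crop shows the hex top centred at about (401,327), with flats nearly vertical and so square to the jaws. The black line ends at (358,262) and the white line runs from (507,283) to (600,278). Next I'll measure it numerically.

```bash
python3 - <<'E'
from h import *
c=np.load("c1.npy",allow_pickle=True).item(); im=cv2.imread("pics/wrist1.png")
m=cv2.inRange(cv2.cvtColor(im,cv2.COLOR_BGR2HSV),(14,100,165),(32,255,255))
m[:120]=0
m=cv2.morphologyEx(m,cv2.MORPH_CLOSE,np.ones((9,9)))
k=max(cv2.findContours(m,0,1)[0],key=cv2.contourArea); 
P=np.array([plane("wrist",*p[0],.096,c)[:2] for p in k])*1000
H=cv2.convexHull(P.astype(np.float32))
# support widths over angles: across flats = minimum
best=[]
for a in range(0,180):
    n=np.array([np.cos(np.radians(a)),np.sin(np.radians(a))]); q=P@n; best.append((q.max()-q.min(),a,(q.max()+q.min())/2))
f=min(range(60),key=lambda a:sum(best[(a+60*i)%180][0] for i in range(3)))
B=[best[f+60*i] for i in range(3)]; print(B)
N=np.array([[np.cos(np.radians(b[1])),np.sin(np.radians(b[1]))] for b in B]); print("nut",np.linalg.lstsq(N,np.array([b[2] for b in B]),rcond=None)[0])
cr=lambda u,v:(319-120+u*.3,217-90+v*.3)
a,b=plane("wrist",*cr(401,325),.096,c),plane("wrist",*cr(359,261),.096,c); print("black",a,b,np.degrees(np.arctan2(*(b-a)[1::-1])))
a,b=plane("wrist",*cr(508,284),.056,c),plane("wrist",*cr(598,279),.056,c); print("white",a,b,np.degrees(np.arctan2(*(b-a)[1::-1])))
E_=[plane("wrist",*cr(*p),.056,c)[:2] for p in[(202,277),(602,275),(400,82),(402,472),(260,418),(545,413)]]
(cx,cy),r=cv2.minEnclosingCircle(np.float32(E_)*1000); print("disc",cx,cy,r)
s=manip.state(); print(s["ee_pos"],s["orientation"])
E
```

```text
[(np.float64(38.218380775439016), 44, np.float64(204.4695273976216)), (np.float64(38.418081928673985), 104, np.float64(-332.25409660662433)), (np.float64(38.43026894663001), 164, np.float64(-536.8718135918768))]
nut [ 495.69127995 -218.88679225]
black [ 0.49571077 -0.21821913  0.096     ] [ 0.47818061 -0.21389076  0.096     ] 166.13051996777648
white [ 0.51609671 -0.19866782  0.056     ] [ 0.53237509 -0.18092414  0.056     ] 47.466143216248234
disc 495.8903503417969 -218.67581176757812 53.585205078125
[ 0.49499906 -0.21615547  0.23067667] [-1.79902318e+02  1.20798028e-03  4.39477345e+01]
```

Call:
send_rows(
  moves=[
    {"tx": -0.15,"ty": 0.23,"tz": 3,"twist": 0,"gripper": -1},
    {"tx": -0.15,"ty": 0.23,"tz": 7,"twist": 0,"gripper": -1},
    {"tx": -0.15,"ty": 0.23,"tz": 11,"twist": 0,"gripper": -1},
    {"tx": -0.15,"ty": 0.23,"tz": 14,"twist": 0,"gripper": -1},
    {"tx": -0.15,"ty": 0.23,"tz": 16,"twist": 0,"gripper": -1},
    {"tx": -0.15,"ty": 0.23,"tz": 16.8,"twist": 0,"gripper": -0.6},
    {"tx": -0.15,"ty": 0.23,"tz": 16.8,"twist": 0,"gripper": -0.3},
    {"tx": -0.15,"ty": 0.23,"tz": 16.8,"twist": 0,"gripper": -0.15},
    {"tx": -0.15,"ty": 0.23,"tz": 16.8,"twist": 0,"gripper": -0.15},
    {"tx": -0.15,"ty": 0.23,"tz": 16.8,"twist": 0,"gripper": -0.15},
  ],
  squeeze=20,
)

```text
time_s: 2.75
ee_pos: [0.497, -0.2193, 0.0651]
orientation: [179.8, -0.1, 44.0]
ft_force: [-0.1, 0.0, 0.3]
opening: 0.0493
```

```bash
python3 - <<'E'
from h import *
s=manip.state();print(s["time_s"],s["ee_pos"],s["orientation"],s["joint_pos"].round(1),s["ft_force"].round(2),s["opening"])
im=manip.capture("wrist"); cv2.imwrite("pics/wrist2.png",im)
E
```

```text
2.75 [ 0.49695478 -0.21932401  0.06507062] [ 1.79816953e+02 -5.26459122e-02  4.40259540e+01] [-31.9  32.1  96.5   0.   51.2 -75.9] [-0.11  0.01  0.35] 0.04926594276779779
```

View pics/wrist2.png

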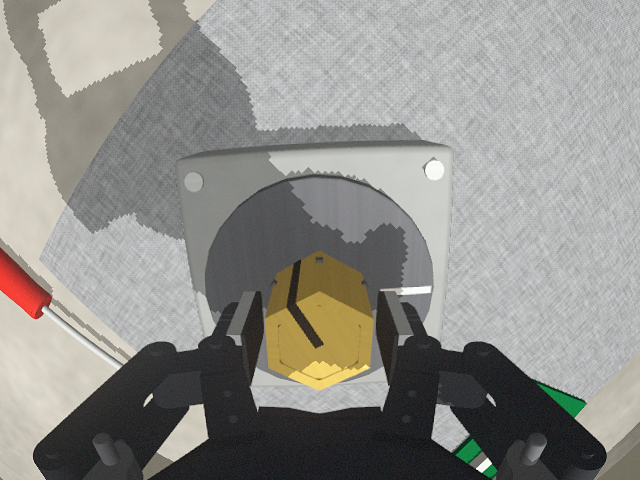

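The picture shows the nut (u 267 to 373) centred between the pads (inner edges at 262 and 378), with its flats parallel to them. I'll close gently.

Call:
send_rows(
  moves=[
    {"tx": 0,"ty": 0,"tz": 0,"twist": 0,"gripper": 0.0},
    {"tx": 0,"ty": 0,"tz": 0,"twist": 0,"gripper": 0.05},
    {"tx": 0,"ty": 0,"tz": 0,"twist": 0,"gripper": 0.08},
    {"tx": 0,"ty": 0,"tz": 0,"twist": 0,"gripper": 0.08},
  ],
  squeeze=20,
)

```text
time_s: 3.13
ee_pos: [0.496, -0.219, 0.0634]
orientation: [180.0, -0.0, 44.0]
ft_force: [0.5, 0.4, -0.5]
opening: 0.0391
```

```bash
cat > st.py <<'E'
from h import *
s=manip.state();print(s["time_s"],s["ee_pos"].round(4),s["orientation"].round(2),"j6",s["joint_pos"][5].round(1),"F",s["ft_force"].round(2),"M",s["torque"].round(2),"open",round(s["opening"],4))
y=np.radians(s["orientation"][2]);f=s["ft_force"];print("tool x/y F",round(f[0]*np.cos(y)+f[1]*np.sin(y),1),round(f[0]*np.sin(y)-f[1]*np.cos(y),1))
d=np.array([.4958,-.2188])-s["ee_pos"][:2];print("nut in tool mm",1000*(d@[np.cos(y),np.sin(y)]),1000*(d@[np.sin(y),-np.cos(y)]))
E
python3 st.py
```

```text
3.1333 [ 0.496  -0.219   0.0634] [ 1.7999e+02 -1.0000e-02  4.4000e+01] j6 -75.9 F [ 0.46  0.35 -0.55] M [-0.03 -0.01 -0.  ] open 0.0391
tool x/y F 0.6 0.1
nut in tool mm 0.03446828538036475 -0.3091950381518279
```

Call:
send_rows(
  moves=[
    {"tx": 0,"ty": 0,"tz": 0,"twist": 0,"gripper": 0.12},
    {"tx": 0,"ty": 0,"tz": 0,"twist": 0,"gripper": 0.2},
    {"tx": 0,"ty": 0,"tz": 0,"twist": 0,"gripper": 0.3},
    {"tx": 0,"ty": 0,"tz": 0,"twist": 0,"gripper": 0.3},
  ],
  squeeze=20,
)

```text
time_s: 3.47
ee_pos: [0.496, -0.2191, 0.0635]
orientation: [180.0, -0.0, 44.0]
ft_force: [-0.9, -0.4, 3.7]
opening: 0.0377
```

```bash
python3 st.py
```

```text
3.4667 [ 0.496  -0.2191  0.0635] [ 1.7999e+02 -1.0000e-02  4.4000e+01] j6 -75.9 F [-0.87 -0.39  3.68] M [-0.    0.16  0.05] open 0.0377
tool x/y F -0.9 -0.3
nut in tool mm 0.012225469779159434 -0.36134670448562883
```

Gripped, with low side force. I'll take up the slack slightly and start turning in small steps.

Call:
send_rows(
  moves=[
    {"tx": 0,"ty": 0,"tz": -0.04,"twist": 0.03,"gripper": 0.3},
    {"tx": 0,"ty": 0,"tz": -0.06,"twist": 0.08,"gripper": 0.3},
    {"tx": 0,"ty": 0,"tz": -0.08,"twist": 0.14,"gripper": 0.3},
    {"tx": 0,"ty": 0,"tz": -0.09,"twist": 0.2,"gripper": 0.3},
    {"tx": 0,"ty": 0,"tz": -0.09,"twist": 0.2,"gripper": 0.3},
  ],
)

```text
time_s: 3.88
ee_pos: [0.4957, -0.2188, 0.0637]
orientation: [-179.9, 0.0, 32.4]
ft_force: [1.0, -0.2, -1.3]
opening: 0.0377
```

```bash
python3 st.py
```

```text
3.8833 [ 0.4957 -0.2188  0.0637] [-1.7995e+02  2.0000e-02  3.2420e+01] j6 -64.4 F [ 0.96 -0.24 -1.3 ] M [ 0.02  0.   -0.  ] open 0.0377
tool x/y F 0.7 0.7
nut in tool mm 0.08656822361407976 0.04177522603044778
```

Call:
send_rows(
  moves=[
    {"tx": 0,"ty": 0,"tz": 0,"twist": 0.06,"gripper": 0.3},
    {"tx": 0,"ty": 0,"tz": 0,"twist": 0.12,"gripper": 0.3},
    {"tx": 0,"ty": 0,"tz": 0,"twist": 0.18,"gripper": 0.3},
    {"tx": 0,"ty": 0,"tz": 0,"twist": 0.25,"gripper": 0.3},
    {"tx": 0,"ty": 0,"tz": 0,"twist": 0.25,"gripper": 0.3},
  ],
)

```text
time_s: 4.3
ee_pos: [0.496, -0.219, 0.0642]
orientation: [180.0, -0.0, 18.2]
ft_force: [0.2, -0.4, 0.9]
opening: 0.0382
```

```bash
python3 st.py
```

```text
4.3 [ 0.496  -0.219   0.0642] [ 1.7999e+02 -1.0000e-02  1.8180e+01] j6 -50.1 F [ 0.24 -0.45  0.89] M [0.04 0.04 0.01] open 0.0382
tool x/y F 0.1 0.5
nut in tool mm -0.1620937669114848 -0.3009350770137068
```

Call:
send_rows(
  moves=[
    {"tx": 0,"ty": 0,"tz": -0.01,"twist": 0.06,"gripper": 0.3},
    {"tx": 0,"ty": 0,"tz": -0.02,"twist": 0.12,"gripper": 0.3},
    {"tx": 0,"ty": 0,"tz": -0.03,"twist": 0.18,"gripper": 0.3},
    {"tx": 0,"ty": 0,"tz": -0.04,"twist": 0.25,"gripper": 0.3},
    {"tx": 0,"ty": 0,"tz": -0.04,"twist": 0.25,"gripper": 0.3},
  ],
)

```text
time_s: 4.72
ee_pos: [0.4962, -0.2191, 0.0649]
orientation: [180.0, -0.0, 3.9]
ft_force: [1.2, 0.6, 2.1]
opening: 0.0378
```

```bash
python3 st.py
```

```text
4.7167 [ 0.4962 -0.2191  0.0649] [ 1.7998e+02 -3.0000e-02  3.9400e+00] j6 -35.9 F [1.19 0.6  2.08] M [ 0.06 -0.02  0.01] open 0.0378
tool x/y F 1.2 -0.5
nut in tool mm -0.3684514259513271 -0.3436225628074097
```

Call:
send_rows(
  moves=[
    {"tx": 0,"ty": 0,"tz": -0.03,"twist": 0.06,"gripper": 0.3},
    {"tx": 0,"ty": 0,"tz": -0.05,"twist": 0.12,"gripper": 0.3},
    {"tx": 0,"ty": 0,"tz": -0.07,"twist": 0.18,"gripper": 0.3},
    {"tx": 0,"ty": 0,"tz": -0.08,"twist": 0.25,"gripper": 0.3},
    {"tx": 0,"ty": 0,"tz": -0.08,"twist": 0.25,"gripper": 0.3},
  ],
)

```text
time_s: 5.13
ee_pos: [0.4961, -0.2191, 0.0656]
orientation: [180.0, -0.0, -10.3]
ft_force: [-0.2, 0.9, 3.0]
opening: 0.0381
```

```bash
python3 st.py
```

```text
5.1333 [ 0.4961 -0.2191  0.0656] [ 1.7999e+02 -3.0000e-02 -1.0330e+01] j6 -21.6 F [-0.19  0.87  3.04] M [ 0.09  0.04 -0.  ] open 0.0381
tool x/y F -0.3 -0.8
nut in tool mm -0.3729885466388418 -0.25867122577214136
```

Call:
send_rows(
  moves=[
    {"tx": 0,"ty": 0,"tz": -0.04,"twist": 0.06,"gripper": 0.3},
    {"tx": 0,"ty": 0,"tz": -0.07,"twist": 0.12,"gripper": 0.3},
    {"tx": 0,"ty": 0,"tz": -0.09,"twist": 0.18,"gripper": 0.3},
    {"tx": 0,"ty": 0,"tz": -0.11,"twist": 0.25,"gripper": 0.3},
    {"tx": 0,"ty": 0,"tz": -0.11,"twist": 0.25,"gripper": 0.3},
  ],
)

```text
time_s: 5.55
ee_pos: [0.496, -0.2189, 0.0664]
orientation: [-180.0, 0.0, -24.6]
ft_force: [0.1, -0.0, 0.6]
opening: 0.038
```

```bash
python3 st.py
```

```text
5.55 [ 0.496  -0.2189  0.0664] [-1.7999e+02  1.0000e-02 -2.4620e+01] j6 -7.3 F [ 0.07 -0.03  0.59] M [-0.04 -0.03 -0.02] open 0.038
tool x/y F 0.1 0.0
nut in tool mm -0.19592955333630557 -0.06607241468476005
```

Call:
send_rows(
  moves=[
    {"tx": 0,"ty": 0,"tz": -0.03,"twist": 0.06,"gripper": 0.3},
    {"tx": 0,"ty": 0,"tz": -0.05,"twist": 0.12,"gripper": 0.3},
    {"tx": 0,"ty": 0,"tz": -0.08,"twist": 0.18,"gripper": 0.3},
    {"tx": 0,"ty": 0,"tz": -0.1,"twist": 0.25,"gripper": 0.3},
    {"tx": 0,"ty": 0,"tz": -0.11,"twist": 0.3,"gripper": 0.3},
    {"tx": 0,"ty": 0,"tz": -0.11,"twist": 0.3,"gripper": 0.3},
  ],
)

```text
time_s: 6.05
ee_pos: [0.4958, -0.2189, 0.0673]
orientation: [-180.0, 0.0, -41.7]
ft_force: [-0.2, 0.4, -0.2]
opening: 0.0381
```

```bash
python3 st.py
```

```text
6.05 [ 0.4958 -0.2189  0.0673] [-1.800e+02  3.000e-02 -4.173e+01] j6 9.8 F [-0.24  0.42 -0.17] M [0.03 0.06 0.03] open 0.0381
tool x/y F -0.5 -0.2
nut in tool mm -0.06657165408349329 -0.019905253550106333
```

Call:
send_rows(
  moves=[
    {"tx": 0,"ty": 0,"tz": -0.02,"twist": 0.06,"gripper": 0.3},
    {"tx": 0,"ty": 0,"tz": -0.04,"twist": 0.12,"gripper": 0.3},
    {"tx": 0,"ty": 0,"tz": -0.06,"twist": 0.18,"gripper": 0.3},
    {"tx": 0,"ty": 0,"tz": -0.08,"twist": 0.25,"gripper": 0.3},
    {"tx": 0,"ty": 0,"tz": -0.09,"twist": 0.3,"gripper": 0.3},
    {"tx": 0,"ty": 0,"tz": -0.09,"twist": 0.3,"gripper": 0.3},
  ],
)

```text
time_s: 6.55
ee_pos: [0.4958, -0.2188, 0.0682]
orientation: [180.0, 0.0, -58.9]
ft_force: [0.8, -0.1, -1.1]
opening: 0.0378
```

```bash
python3 st.py
```

```text
6.55 [ 0.4958 -0.2188  0.0682] [ 1.7999e+02  4.0000e-02 -5.8930e+01] j6 27.0 F [ 0.79 -0.13 -1.1 ] M [0.03 0.08 0.04] open 0.0378
tool x/y F 0.5 -0.6
nut in tool mm -0.020803148077278115 -0.030700887766309054
```

Call:
send_rows(
  moves=[
    {"tx": 0,"ty": 0,"tz": -0.01,"twist": 0.06,"gripper": 0.3},
    {"tx": 0,"ty": 0,"tz": -0.03,"twist": 0.12,"gripper": 0.3},
    {"tx": 0,"ty": 0,"tz": -0.05,"twist": 0.18,"gripper": 0.3},
    {"tx": 0,"ty": 0,"tz": -0.06,"twist": 0.27,"gripper": 0.3},
    {"tx": 0,"ty": 0,"tz": -0.06,"twist": 0.27,"gripper": 0.3},
    {"tx": 0,"ty": 0,"tz": -0.06,"twist": 0.27,"gripper": 0.3},
  ],
)

```text
time_s: 7.05
ee_pos: [0.4959, -0.219, 0.069]
orientation: [180.0, 0.0, -74.3]
ft_force: [-0.3, 0.1, -0.8]
opening: 0.0374
```

```bash
python3 st.py; python3 - <<'E'
from h import *
im=manip.capture("wrist"); cv2.imwrite("pics/wrist3.png",im)
E
```

```text
7.05 [ 0.4959 -0.219   0.069 ] [ 1.800e+02  1.000e-02 -7.425e+01] j6 42.3 F [-0.26  0.11 -0.76] M [-0.03 -0.03 -0.  ] open 0.0374
tool x/y F -0.2 0.2
nut in tool mm -0.18324423931778552 0.08135693807954548
```

View pics/wrist3.png

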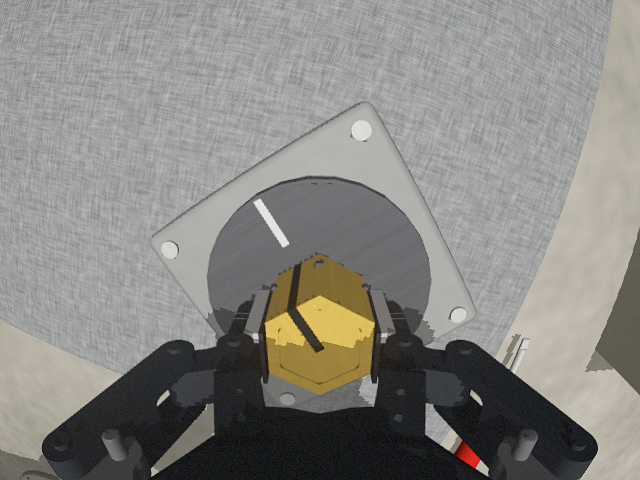

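The black line on the nut, (322,350) to (291,312), now points along the white line, (287,245) to (257,202). I'll lift slowly and watch the force.

Call:
send_rows(
  moves=[
    {"tx": 0,"ty": 0,"tz": -0.06,"twist": 0,"gripper": 0.3},
    {"tx": 0,"ty": 0,"tz": -0.12,"twist": 0,"gripper": 0.3},
    {"tx": 0,"ty": 0,"tz": -0.18,"twist": 0,"gripper": 0.3},
    {"tx": 0,"ty": 0,"tz": -0.25,"twist": 0,"gripper": 0.3},
    {"tx": 0,"ty": 0,"tz": -0.25,"twist": 0,"gripper": 0.3},
  ],
)

```text
time_s: 7.52
ee_pos: [0.496, -0.219, 0.0717]
orientation: [-180.0, -0.0, -74.6]
ft_force: [0.2, 0.8, -1.7]
opening: 0.0377
```

```bash
python3 st.py
```

```text
7.5167 [ 0.496  -0.219   0.0717] [-179.99   -0.    -74.57] j6 42.6 F [ 0.24  0.79 -1.69] M [-0.01 -0.02  0.06] open 0.0377
tool x/y F -0.7 -0.4
nut in tool mm -0.27823539190412894 0.1651995163197257
```

Only the nut's weight shows, so the thread is free. I'll lift it clear.

Call:
send_rows(
  moves=[
    {"tx": 0,"ty": 0,"tz": -0.2,"twist": 0,"gripper": 0.3},
    {"tx": 0,"ty": 0,"tz": -0.5,"twist": 0,"gripper": 0.3},
    {"tx": 0,"ty": 0,"tz": -0.8,"twist": 0,"gripper": 0.3},
    {"tx": 0,"ty": 0,"tz": -1.1,"twist": 0,"gripper": 0.3},
    {"tx": 0,"ty": 0,"tz": -1.4,"twist": 0,"gripper": 0.3},
    {"tx": 0,"ty": 0,"tz": -1.8,"twist": 0,"gripper": 0.3},
    {"tx": 0,"ty": 0,"tz": -2.2,"twist": 0,"gripper": 0.3},
    {"tx": 0,"ty": 0,"tz": -2.6,"twist": 0,"gripper": 0.3},
    {"tx": 0,"ty": 0,"tz": -3.2,"twist": 0,"gripper": 0.3},
    {"tx": 0,"ty": 0,"tz": -4.0,"twist": 0,"gripper": 0.3},
    {"tx": 0,"ty": 0,"tz": -5.0,"twist": 0,"gripper": 0.3},
    {"tx": 0,"ty": 0,"tz": -6.0,"twist": 0,"gripper": 0.3},
    {"tx": 0,"ty": 0,"tz": -7.0,"twist": 0,"gripper": 0.3},
    {"tx": 0,"ty": 0,"tz": -7.5,"twist": 0,"gripper": 0.3},
  ],
  squeeze=25,
)

```text
time_s: 8.68
ee_pos: [0.4966, -0.2194, 0.1487]
orientation: [-179.9, -0.1, -74.6]
ft_force: [0.1, -0.5, -0.8]
opening: 0.0377
```

```bash
python3 st.py; python3 - <<'E'
from h import *
im=manip.capture("side"); cv2.imwrite("pics/side1.png",im)
s=manip.state(); y=np.radians(s["orientation"][2]); d=np.array([.580,.203])-s["ee_pos"][:2]
print("cm",100*(d@[np.cos(y),np.sin(y)]),100*(d@[np.sin(y),-np.cos(y)]))
for n in("side",): print([b for b in blobs(im,(14,120,60),(30,255,255),40) if 150<b[1][1]<300])
E
```

```text
8.6833 [ 0.4966 -0.2194  0.1487] [-1.7989e+02 -1.1000e-01 -7.4600e+01] j6 42.7 F [ 0.12 -0.54 -0.81] M [ 0.06 -0.02  0.01] open 0.0377
tool x/y F 0.5 0.0
nut in tool mm -0.7845495498452545 0.6396727720015492
cm -38.52757274820733 -19.23853667636019
[([349, 163, 6, 19, 73], [351.6, 171.2])]
```

Call:
send_rows(
  moves=[
    {"tx": -0.8,"ty": -0.4,"tz": 0,"twist": 0,"gripper": 0.3},
    {"tx": -1.9,"ty": -1.0,"tz": 0,"twist": 0,"gripper": 0.3},
    {"tx": -3.8,"ty": -1.9,"tz": 0,"twist": 0,"gripper": 0.3},
    {"tx": -6.2,"ty": -3.1,"tz": 0,"twist": 0,"gripper": 0.3},
    {"tx": -8.5,"ty": -4.2,"tz": 0,"twist": 0,"gripper": 0.3},
    {"tx": -10.8,"ty": -5.4,"tz": 0,"twist": 0,"gripper": 0.3},
    {"tx": -13.1,"ty": -6.5,"tz": 0,"twist": 0,"gripper": 0.3},
    {"tx": -15.4,"ty": -7.7,"tz": 0,"twist": 0,"gripper": 0.3},
    {"tx": -17.7,"ty": -8.9,"tz": 0,"twist": 0,"gripper": 0.3},
    {"tx": -20.0,"ty": -10.0,"tz": 0,"twist": 0,"gripper": 0.3},
    {"tx": -22.3,"ty": -11.2,"tz": 0,"twist": 0,"gripper": 0.3},
    {"tx": -24.6,"ty": -12.3,"tz": 0,"twist": 0,"gripper": 0.3},
    {"tx": -27.0,"ty": -13.5,"tz": 0,"twist": 0,"gripper": 0.3},
    {"tx": -29.3,"ty": -14.6,"tz": 0,"twist": 0,"gripper": 0.3},
    {"tx": -31.6,"ty": -15.8,"tz": 0,"twist": 0,"gripper": 0.3},
    {"tx": -33.9,"ty": -16.9,"tz": 0,"twist": 0,"gripper": 0.3},
    {"tx": -35.8,"ty": -17.9,"tz": 0,"twist": 0,"gripper": 0.3},
    {"tx": -37.3,"ty": -18.7,"tz": 0,"twist": 0,"gripper": 0.3},
    {"tx": -38.5,"ty": -19.2,"tz": 0,"twist": 0,"gripper": 0.3},
    {"tx": -38.5,"ty": -19.2,"tz": 0,"twist": 0,"gripper": 0.3},
  ],
)

```text
time_s: 10.4
ee_pos: [0.5779, 0.2064, 0.1458]
orientation: [179.9, 0.1, -74.4]
ft_force: [0.3, -0.3, -2.1]
opening: 0.0382
```

Call:
send_rows(
  moves=[
    {"tx": 0,"ty": 0,"tz": 1,"twist": 0,"gripper": 0.3},
    {"tx": 0,"ty": 0,"tz": 3,"twist": 0,"gripper": 0.3},
    {"tx": 0,"ty": 0,"tz": 5,"twist": 0,"gripper": 0.3},
    {"tx": 0,"ty": 0,"tz": 7,"twist": 0,"gripper": 0.3},
    {"tx": 0,"ty": 0,"tz": 9,"twist": 0,"gripper": 0.3},
    {"tx": 0,"ty": 0,"tz": 10.5,"twist": 0,"gripper": 0.3},
    {"tx": 0,"ty": 0,"tz": 11.5,"twist": 0,"gripper": 0.3},
    {"tx": 0,"ty": 0,"tz": 11.9,"twist": 0,"gripper": 0.3},
    {"tx": 0,"ty": 0,"tz": 11.9,"twist": 0,"gripper": 0.3},
    {"tx": 0,"ty": 0,"tz": 11.9,"twist": 0,"gripper": 0.3},
  ],
)

```text
time_s: 11.23
ee_pos: [0.5792, 0.2029, 0.0281]
orientation: [-180.0, -0.0, -74.6]
ft_force: [0.2, 0.8, -2.0]
opening: 0.0379
```

```bash
python3 st.py; python3 - <<'E'
from h import *
im=manip.capture("scene"); a=im[150:320,280:460]
cv2.imwrite("pics/scene2.png",cv2.resize(a,(635,600),interpolation=cv2.INTER_CUBIC))
E
```

```text
11.2333 [0.5792 0.2029 0.0281] [-179.95   -0.    -74.63] j6 86.8 F [ 0.17  0.79 -1.98] M [0.01 0.02 0.02] open 0.0379
tool x/y F -0.7 -0.4
nut in tool mm 384.4975875964392 192.21281144299584
```

View pics/scene2.png

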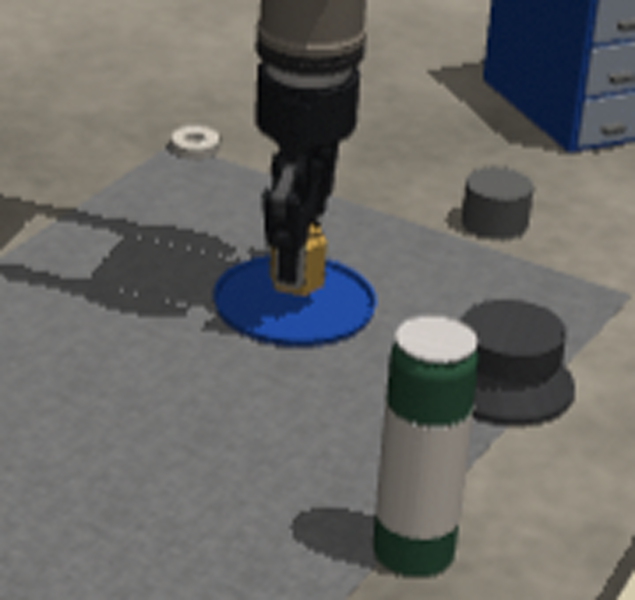

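The nut hangs upright over the dish centre and nothing is disturbed. It is about 17 mm above the floor, so I'll lower it slowly by feel.

Call:
send_rows(
  moves=[
    {"tx": 0,"ty": 0,"tz": 0.4,"twist": 0,"gripper": 0.3},
    {"tx": 0,"ty": 0,"tz": 0.8,"twist": 0,"gripper": 0.3},
    {"tx": 0,"ty": 0,"tz": 1.2,"twist": 0,"gripper": 0.3},
    {"tx": 0,"ty": 0,"tz": 1.5,"twist": 0,"gripper": 0.3},
    {"tx": 0,"ty": 0,"tz": 1.6,"twist": 0,"gripper": 0.3},
    {"tx": 0,"ty": 0,"tz": 1.65,"twist": 0,"gripper": 0.3},
    {"tx": 0,"ty": 0,"tz": 1.65,"twist": 0,"gripper": 0.3},
    {"tx": 0,"ty": 0,"tz": 1.65,"twist": 0,"gripper": 0.3},
  ],
)

```text
time_s: 11.95
ee_pos: [0.5789, 0.2032, 0.0112]
orientation: [-180.0, 0.0, -74.6]
ft_force: [0.7, -0.4, -1.7]
opening: 0.0377
```

```bash
python3 st.py
```

```text
11.95 [0.5789 0.2032 0.0112] [-179.99    0.    -74.6 ] j6 86.8 F [ 0.67 -0.39 -1.67] M [-0.02  0.02 -0.01] open 0.0377
tool x/y F 0.6 -0.5
nut in tool mm 384.78480576669114 192.21895408656013
```

Call:
send_rows(
  moves=[
    {"tx": 0,"ty": 0,"tz": 0.03,"twist": 0,"gripper": 0.3},
    {"tx": 0,"ty": 0,"tz": 0.06,"twist": 0,"gripper": 0.3},
    {"tx": 0,"ty": 0,"tz": 0.08,"twist": 0,"gripper": 0.3},
    {"tx": 0,"ty": 0,"tz": 0.08,"twist": 0,"gripper": 0.3},
  ],
)

```text
time_s: 12.28
ee_pos: [0.5789, 0.2032, 0.0105]
orientation: [-180.0, 0.0, -74.6]
ft_force: [-0.9, -0.8, -0.1]
opening: 0.0377
```

```bash
python3 st.py
```

```text
12.2833 [0.5789 0.2032 0.0105] [-179.98    0.    -74.6 ] j6 86.8 F [-0.9  -0.79 -0.07] M [-0.03  0.01  0.  ] open 0.0377
tool x/y F 0.5 1.1
nut in tool mm 384.75796919661025 192.20891355032015
```

Call:
send_rows(
  moves=[
    {"tx": 0,"ty": 0,"tz": 0.02,"twist": 0,"gripper": 0.3},
    {"tx": 0,"ty": 0,"tz": 0.04,"twist": 0,"gripper": 0.3},
    {"tx": 0,"ty": 0,"tz": 0.05,"twist": 0,"gripper": 0.3},
    {"tx": 0,"ty": 0,"tz": 0.05,"twist": 0,"gripper": 0.3},
  ],
)

```text
time_s: 12.62
ee_pos: [0.5789, 0.2032, 0.0105]
orientation: [-180.0, 0.0, -74.6]
ft_force: [-2.8, -0.8, 5.6]
opening: 0.0378
```

```bash
python3 st.py
```

```text
12.6167 [0.5789 0.2032 0.0105] [-179.97    0.    -74.6 ] j6 86.8 F [-2.76 -0.76  5.59] M [-0.04  0.37 -0.04] open 0.0378
tool x/y F 0.0 2.9
nut in tool mm 384.7631960371807 192.2342718045363
```

The nut is on the floor (+5.6 N). I'll release it gently and retreat straight up.

Call:
send_rows(
  moves=[
    {"tx": 0,"ty": 0,"tz": 0,"twist": 0,"gripper": 0.1},
    {"tx": 0,"ty": 0,"tz": 0,"twist": 0,"gripper": 0.05},
    {"tx": 0,"ty": 0,"tz": 0,"twist": 0,"gripper": -0.1},
    {"tx": 0,"ty": 0,"tz": 0,"twist": 0,"gripper": -0.35},
    {"tx": 0,"ty": 0,"tz": 0,"twist": 0,"gripper": -0.5},
    {"tx": 0,"ty": 0,"tz": 0,"twist": 0,"gripper": -0.5},
    {"tx": 0,"ty": 0,"tz": 0,"twist": 0,"gripper": -0.5},
    {"tx": 0,"ty": 0,"tz": -0.6,"twist": 0,"gripper": -0.5},
    {"tx": 0,"ty": 0,"tz": -2,"twist": 0,"gripper": -0.5},
    {"tx": 0,"ty": 0,"tz": -4,"twist": 0,"gripper": -0.5},
    {"tx": 0,"ty": 0,"tz": -7,"twist": 0,"gripper": -0.5},
    {"tx": 0,"ty": 0,"tz": -10,"twist": 0,"gripper": -0.5},
    {"tx": 0,"ty": 0,"tz": -13,"twist": 0,"gripper": -0.5},
    {"tx": 0,"ty": 0,"tz": -15,"twist": 0,"gripper": -0.5},
    {"tx": 0,"ty": 0,"tz": -15,"twist": 0,"gripper": -0.5},
    {"tx": 0,"ty": 0,"tz": -15,"twist": 0,"gripper": -0.5},
  ],
)

```text
time_s: 13.95
ee_pos: [0.5794, 0.2033, 0.1616]
orientation: [-179.8, -0.0, -74.6]
ft_force: [0.4, 0.1, -1.4]
opening: 0.0644
```

```bash
python3 st.py; python3 - <<'E'
from h import *
for n in("scene","side"):
    im=manip.capture(n)
    for s,c in blobs(im,(14,120,60),(30,255,255),60):
        if 200<c[1]<400: print(n,s,c,plane(n,*c,.023).round(4))
    if n=="side": b=im[230:400,220:420]
    else: a=im[150:320,280:460]
cv2.imwrite("pics/end.png",np.hstack([cv2.resize(a,(400,380)),cv2.resize(b,(400,380))]))
E
```

```text
13.95 [0.5794 0.2033 0.1616] [-1.7981e+02 -1.0000e-02 -7.4600e+01] j6 86.8 F [ 0.41  0.1  -1.38] M [ 0.    0.01 -0.  ] open 0.0644
tool x/y F 0.0 -0.4
nut in tool mm 384.7382794535269 192.7103275278799
scene [357, 219, 15, 19, 243] [363.8, 227.9] [0.5768 0.2089 0.023 ]
side [311, 303, 17, 21, 247] [318.8, 312.4] [0.5796 0.2021 0.023 ]
```

View pics/end.png

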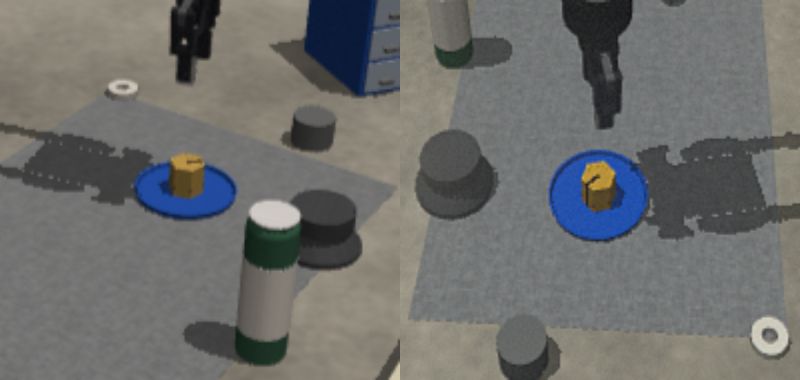

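Both views show the nut standing upright near the middle of the dish with the gripper clear above it. I'll hand in the job.

```bash
python3 -c "
from plant import manip
print(manip.finish_job())"
```

```text
the job is handed in; nothing more can be done
None
```

The nut is off the spindle and standing upright in the blue dish, and the job was handed in at about 14 s of the 64 s allowed. `finish_job` reports no verdict, so these are my own readings.

- **Unscrewing:** I turned the nut about 118° (2.06 rad) clockwise in one grasp. The tool rose about 5 mm to follow the thread. Wrist force readings between turning steps stayed under 4 N. The black and white lines were aligned in the wrist picture.
- **Lifting:** Only about the nut's weight showed on the wrist as it came free.
- **Setting down:** Contact with the dish floor read 5.6 N, about 1 mm from the dish's measured centre. I then opened the gripper and moved straight up to 16 cm.
- **Last check:** The scene and side views show the nut upright in the dish. The rough position from its colour blob came out 1 to 7 mm from the centre, against the 40 mm allowed. The bystanders in those views look undisturbed. The board and screwdriver were outside the crops, and the arm never went near the board. The gripper worked above the drive unit, about 0.2 m from the screwdriver.

Two things went off plan. The first move call was refused because rows were missing keys, with no motion or time lost. The two views also disagreed by about 7 mm on the nut's final position.

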